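Dock the tube block on the block heater

ROBOT

A 7-joint arm with a two-finger parallel gripper is mounted at the origin on a cart in front of the work surface, level with it; the furniture and walls round the work are solid. World frame = base frame: x ahead of the robot, y to its left, z up, the work surface at z = 0. Lengths are in m, angles in rad, forces in N, time in s.
With the tool pointing down it reaches from about 0.425 to 0.875 m from the base axis. Payload 4.7 kg.
Tool frame: the origin (TCP) lies on the centre line of the jaws, within the pads' length; the fingertips stand 14 mm ahead of it and the grasp point (between the pads) lies 5 mm behind it; z points along the fingers, y is the line along which they close (so a half turn about z gives the same grasp; the last joint's range is limited). The gripper opens to 87 mm and grips with 3 to 60 N. Pads are 19 mm wide; open, the fingers measure 117 mm over their backs; the gripper's body (75 mm by 190 mm) begins 51 mm behind the grasp point.
Start: joints at [0.014, 0.321, -0.07, 1.45, 0.023, 1.371, -0.057], TCP at [0.65, -0, 0.237] pointing down, gripper open.
Joint ranges: [-2.86, 2.86], [-0.3, 2.09], [-1.38, 1.24], [0.06, 2.45], [-1.56, 4.7], [0.09, 2.05], [-2.69, 2.69]. Speed limits (rad/s): [2.57, 2.57, 3.14, 3.14, 3.14, 3.14, 3.14].

INTERFACE

Orientations are given as a rotation vector (axis times angle).
In Python, from bench import * gives the robot as it stands.
- The arm moves only by the shell command python3 -m jog 'ROWS' [FORCE]. ROWS is JSON, a list of rows, each an object of numbers: "claw": the finger opening in mm, from 0 to 87; "dx", "dy", "dz": the shift along the tool's x, y, z in mm; "spin": the turn about the tool's z in degrees. In form: [{"claw": .., "dx": .., "dy": .., "dz": .., "spin": ..}, ...]. A call has 1 to 20 rows; each row is the pose to reach, as a shift and turn from the pose commanded when the call began, along the tool's axes at that moment; what a row does not reach only later rows make up. A row lasts 1/12 s, in which the tool goes at most 41.7 mm and 7.16 degrees, less where a joint would pass 70% of its speed; a pose out of reach is approached as far as the arm can. A call with a gripper value outside its range is refused whole. The fingers move at their own pace and stop on an object; FORCE is the grip in N (left out, the last holds). Time passes only in rows, so rows that repeat a pose let the fingers close. It gives the time, the measured TCP pose, the force, the opening and the grip force at its end, in the units of the state.
- get_state(): the state, without advancing time (a new reading comes with each control period).
- get_image(name): name is "scene" or "side" or "wrist"; returns a dict with "frame" (420x560x3 uint8, red, green, blue), "depth" (420x560 float32, m along the optical axis (not along the pixel's ray), 0 where there is no reading), "K" (3x3 intrinsics, pixels), "T" (4x4, takes a point from camera to world coordinates); the wrist camera has in their place "mount" (4x4, takes a point from camera to tool coordinates, whose origin is the TCP and whose axes are the flange's). Camera axes: x right, y down, z forward; pixel columns grow to the right and rows downward; lengths in m; the calibration is good to about 2 mm. A picture is of the moment at which its call begins: read the wrist's pose just before it.
- close_job(): hands the job in; it is judged then, once.
The state is a dict: "time": time; "joint_positions": joint angles; "qd": joint speeds; "joint_torque": joint torques, N m; "position": TCP position; "tool_rot": TCP orientation; "ft_force": force on the tool from outside, world axes, zero at the start; "torque": the same for the moment, N m; "grip_width": opening from 0.0 (shut) to 1.0 (fully open); "grip_force": force on a finger pad.
Only numpy, scipy, OpenCV 4.12 (cv2) and the standard library are available. Lean on these libraries where they do the work, as an engineer would, in place of code of your own. Each camera call takes 0.05 s, during which the arm holds its last target. There are 200 camera calls.

TASK

Fit the loose aluminium tube block on the block heater: stand it on the heating plate with its cut corner towards the red latch, press it down flat against the spring-loaded probe, and while it is held down slide it under the lips fully home against the two back claws and the left claw, without forcing it. Then lock it by swinging the red-handled corner latch fully closed, and leave the other things on the bench alone.

Things in the scene. Friction and masses are not known exactly. Their poses are not given: they have to be found in the camera images.
- block_centre (a point): Centre of the loose aluminium tube block (0.5 to 0.75 kg), 27 mm above its underside. Base flange 72 (own x) x 128 (own y) x 8 mm high; on it, centred, a drilled body 52 (x) x 108 (y) mm that ends 54 mm above the underside, so a 10 mm ledge runs all round. Grasp the body across x (52 mm). z is up; it starts standing on the bench.
- tube_block: The tube block again, with its origin under its centre. Eight open tube holes 16.5 mm wide in the top. One flange corner, at own -x -y, is cut off at 45 degrees (10 mm), with a red dot on the top above it. A tall stereo microscope stands on the bench to its right (y below -0.40), a compound microscope to the heater's left (y above 0.30): keep clear of both.
- seat (a point): Point of the heater where block_centre lies when the block is home, 27 mm above the heating plate. Axes: x to the heater's back, y to its left, z up; the block goes in with its own axes along these. Set it down 14 to 18 mm to the front (-x) and to the right (-y) of home, where it is clear of all three claws, press it down, then slide it home.
- claw_back (a point): Midway between the two back claws, on their stop faces, at plate height (axes as seat); claws at y +44 and -44 mm, each 18 mm wide, 16 mm deep, 19 mm high. A lip reaches 7 mm forward over the flange; its underside tapers from 11 mm above the plate at the mouth to 8.6 mm at the stop, so only a block held down (8 mm flange) slides under.
- claw_left (a point): Middle of the left claw's stop face, at plate height (axes as seat; the face looks to -y). Same shape as the back claws: 18 mm wide, 19 mm high, lip reaching 7 mm over the flange with the same taper. A downward force of 10 to 20 N on the block (its own weight included) keeps it flat; sliding then takes 8 to 20 N; it binds if pressed much harder or while jammed hard against another claw.
- probe_spot (a point): Plate surface at the brass spring probe: 9 mm wide with round tip, standing 6 mm out of the plate. It pushes up with about 4.5 N when out and 7 N when flush, so it tips the loose block up at its back left by several mm until the block is pressed down; the lips of the claws hold it down afterwards.
- latch (a joint): Corner latch at the plate's front right, a level lever on an upright pivot: 0 = open (red handle to the front left of the pivot), 1.571 = fully closed (handle swung counterclockwise seen from above, to the front right; the toe then covers the block's cut corner). Starts at 0 to 0.3, stays where it is left, moves with 2 to 4 N at the handle.
- latch_grip (a point): Middle of the latch's upright red handle post, 13 to 17 mm thick, from 10 to 45 mm above the heating plate; this point is 28 mm above the plate and 56 mm from the pivot's axis, and moves with the latch.
- latch_pivot (a point): On the latch's pivot axis (fixed to the heater), at the height of latch_grip. Hub 17 mm wide, up to 20 mm above the plate; a level bar 10 to 15 mm above the plate joins it to the handle post, and a toe with a pin under it sticks out 48 mm on the other side at the same height; it clears a block that is home by 2 mm above and 3 mm in front.
- block_heater: Fixed block heater: white housing 204 x 244 mm, dark grey anodised heating plate 174 x 218 mm on top, its surface 68 mm above the bench; origin under its centre, x to its back, y to its left (display and keys on the front, -x).
- beaker_a: Bystander: clear beaker, 63 mm wide, 70 mm tall; origin under its centre.
- bottle_bench_0: Bystander: small brown bottle with white cap, 35 mm wide, 71 mm tall; origin under its centre.
- bottle_bench_1: Bystander: small brown bottle with white cap, 35 mm wide, 71 mm tall; origin under its centre.
- vial_0: Bystander: vial with red cap, 23 mm wide, 51 mm tall; origin under its centre.
- vial_2: Bystander: vial with yellow cap, 23 mm wide, 51 mm tall; origin under its centre.
- weigh_boats: Bystander: stack of white weighing boats, 70 x 70 x 25 mm; origin under its centre.
- lens: Bystander: hand lens lying flat, 44 x 83 x 9 mm; origin under its centre.

How it is judged:
On the way, in this order (a step that is already met when the one before it is completed fails the run):
1. the block is down flat on the heating plate and home against the back and left claws, latch still open (x of block_centre in the frame of seat above -0.0018 m and y of block_centre in the frame of seat above -0.0018 m and z of block_centre in the frame of seat below 0.0015 m and distance between block_centre and seat below 0.003 m and angle between the x axis of tube_block and the x axis of block_heater, either way round below 0.025 rad and angle between the z axis of tube_block and the z axis of block_heater, either way round below 0.02 rad and value of joint latch below 0.8 rad), for 0.2 s.
2. the latch is swung closed (value of joint latch above 1.42 rad), for 0.2 s.
At the end, for the whole second after the job is handed in: The block rests on the heating plate, raised by less than 1.5 mm and tilted by less than 0.02 rad, its flange within 1.8 mm of the back claws and of the left claw and square to them within 0.025 rad, its cut corner at the latch; the latch is closed beyond 1.42 rad; the block is at rest (x of block_centre in the frame of seat above -0.0018 m and y of block_centre in the frame of seat above -0.0018 m and z of block_centre in the frame of seat below 0.0015 m and distance between block_centre and seat below 0.003 m and angle between the x axis of tube_block and the x axis of block_heater, either way round below 0.025 rad and angle between the z axis of tube_block and the z axis of block_heater, either way round below 0.02 rad and value of joint latch above 1.42 rad and linear speed of tube_block below 0.01 m/s); the robot touches nothing.
It fails at once if the block is forced: more than 110 N between block and heater (contact force between tube_block and block_heater above 110 N).
It fails at once if a bystander is shifted by more than 25 mm (distance of any of beaker_a, bottle_bench_0, bottle_bench_1, vial_0, vial_2, weigh_boats, lens from where it was at the start of the episode above 0.025 m).
It also fails if it takes over 72 s, if anything falls off the work surface, if the arm or the gripper's body presses on something with over 40 N, if the wrist force passes 120 N, or if a joint passes its speed limit or range.

## Working session

There is one attempt and no reset: what is moved stays moved. The work goes in short steps, Python scripts to look and compute and a shell command to move; the robot and the scene stay as the last step left them, time stands still between calls to the robot, and variables do not carry over. Pictures are saved under pics/ and viewed, at most 10 in all, crops included, and the job is handed in when it is done.

```bash
mkdir -p pics; ls; cat > h.py <<'E'
from bench import *
import numpy as np, cv2
from scipy.spatial.transform import Rotation as R
def shot(name,fn):
    s=get_state(); im=get_image(name)
    if name=='wrist':
        W=np.eye(4); W[:3,:3]=R.from_rotvec(s['tool_rot']).as_matrix(); W[:3,3]=s['position']
        T=W@np.array(im['mount'])
    else: T=np.array(im['T'])
    cv2.imwrite('pics/%s.png'%fn,im['frame'][:,:,::-1])
    np.savez('pics/%s.npz'%fn,f=im['frame'],d=im['depth'],K=im['K'],T=T)
    return im['frame'],im['depth'],np.array(im['K']),T
def load(fn):
    z=np.load('pics/%s.npz'%fn); return z['f'],z['d'],z['K'],z['T']
def cloud(d,K,T):
    v,u=np.mgrid[:d.shape[0],:d.shape[1]]
    P=np.stack([(u-K[0,2])/K[0,0]*d,(v-K[1,2])/K[1,1]*d,d],-1)
    W=P@T[:3,:3].T+T[:3,3]; W[d==0]=np.nan; return W
E
python3 - <<'E'
from h import *
s=get_state(); print({k:np.round(v,3).tolist() for k,v in s.items()})
a=shot('scene','a'); b=shot('wrist','b')
for x in (a,b): print(np.round(x[3],3).tolist(), x[2].tolist())
E
```

```text
pics
{'time': 0.0, 'joint_positions': [0.014, 0.322, -0.07, 1.452, 0.023, 1.371, -0.057], 'qd': [-0.0, 0.001, -0.001, 0.0, 0.001, 0.0, -0.001], 'joint_torque': [-0.0, -49.128, -0.404, -31.253, -0.064, 0.044, 0.0], 'position': [0.649, -0.0, 0.235], 'tool_rot': [-2.22, -2.221, 0.002], 'ft_force': [-0.682, 0.941, 0.164], 'torque': [0.001, 0.01, -0.011], 'grip_force': 0.0, 'grip_width': 0.998}
[[-0.608, -0.39, 0.691, -0.294], [-0.794, 0.302, -0.528, 0.688], [-0.003, -0.87, -0.493, 0.713], [0.0, 0.0, 0.0, 1.0]] [[396.2668412857792, 0.0, 276.73457275381816], [0.0, 396.2668412857792, 208.6130845485794], [0.0, 0.0, 1.0]]
[[1.0, -0.0, -0.001, 0.65], [-0.001, -0.961, -0.275, 0.074], [-0.001, 0.275, -0.961, 0.382], [0.0, 0.0, 0.0, 1.0]] [[311.67838769445706, 0.0, 277.95187475297575], [0.0, 311.67838769445706, 213.74700419186817], [0.0, 0.0, 1.0]]
```

View pics/a.png

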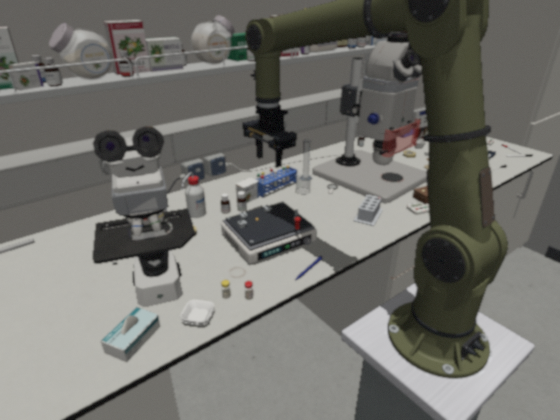

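View pics/b.png

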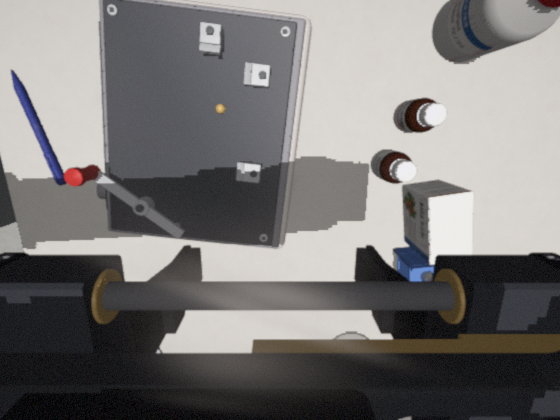

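Scene: heater at (268,228), block on bench at (369,208). Wrist: back claws (257,75), (249,172), left claw (210,35), probe (220,108), latch pivot (142,208), red handle (75,177).

```bash
python3 - <<'E'
from h import *
f,d,K,T=load('b'); W=cloud(d,K,T); z=W[:,:,2]
sub=(slice(0,250),slice(90,320))
p=W[sub].reshape(-1,3); p=p[~np.isnan(p[:,2])]
print('hist',np.histogram(p[:,2],np.arange(.0,.13,.01))[0])
pl=p[abs(p[:,2]-.068)<.006]; print('plate z',np.median(pl[:,2]))
r=cv2.minAreaRect((pl[:,:2]*1000).astype(np.float32)); print(r)
for (u,v) in [(210,30),(257,75),(249,172),(220,108),(142,208),(75,177),(100,178),(112,10),(285,31),(263,238)]: print(u,v,np.round(W[v,u],4))
for (u,v,w) in [(210,36,25),(257,75,22),(249,170,22)]:
    q=W[v-w:v+w,u-w:u+w].reshape(-1,3); q=q[(q[:,2]>.08)]
    print(len(q),np.nanmedian(q,0).round(4),np.nanpercentile(q,[3,97],axis=0).round(4).tolist())
f,d,K,T=load('a'); W=cloud(d,K,T)
q=W[190:230,350:392].reshape(-1,3); t=q[(q[:,2]>.047)&(q[:,2]<.062)]
print('block top',len(t),cv2.minAreaRect((t[:,:2]*1000).astype(np.float32)))
t=q[(q[:,2]>.005)&(q[:,2]<.062)]
print('block all',len(t),cv2.minAreaRect((t[:,:2]*1000).astype(np.float32)))
E
```

```text
hist [10260     0     0   138  2017  3466 37737   674  2535    11     0     0]
plate z 0.06589628815150375
((568.3685913085938, 65.43295288085938), (218.2932586669922, 174.12596130371094), 83.50021362304688)
210 30 [0.5926 0.1516 0.0848]
257 75 [0.6315 0.1169 0.081 ]
249 172 [0.6221 0.0303 0.0804]
220 108 [0.5955 0.0895 0.0718]
142 208 [ 0.5164 -0.0044  0.0855]
75 177 [0.4721 0.0303 0.1101]
100 178 [0.4771 0.0246 0.081 ]
112 10 [0.5041 0.1715 0.0686]
285 31 [0.6565 0.1548 0.0692]
263 238 [ 0.6341 -0.0421  0.0687]
571 [0.5911 0.1476 0.0819] [[0.5824, 0.1362, 0.0803], [0.5996, 0.1573, 0.0848]]
520 [0.6312 0.1175 0.0819] [[0.62, 0.1092, 0.0803], [0.6413, 0.1258, 0.0849]]
407 [0.6212 0.0305 0.0818] [[0.6102, 0.0218, 0.0803], [0.631, 0.0391, 0.0848]]
block top 257 ((467.9099426269531, -299.1860046386719), (53.4059944152832, 117.23925018310547), 25.25003433227539)
block all 1095 ((484.9443359375, -336.0414123535156), (150.9552459716797, 290.98907470703125), 43.388877868652344)
```

```bash
python3 - <<'E'
from h import *
f,d,K,T=load('a'); W=cloud(d,K,T)
m=np.zeros(d.shape,bool); m[50:230,290:430]=1
q=W[m&(W[:,:,2]>.03)]; q=q[(q[:,0]>.3)&(q[:,0]<1.1)&(q[:,1]<-.1)&(q[:,1]>-.9)]
g={}
for p in q:
    k=(round(p[0]/.05)*5,round(p[1]/.05)*5); g.setdefault(k,[]).append(p[2])
for k in sorted(g): 
    if len(g[k])>8: print(k,len(g[k]),round(min(g[k]),2),round(max(g[k]),2),end=' | ')
E
```

```text
(40, -55) 34 0.03 0.04 | (40, -50) 15 0.03 0.04 | (45, -60) 9 0.04 0.04 | (45, -55) 57 0.03 0.04 | (45, -35) 31 0.03 0.06 | (45, -30) 92 0.03 0.06 | (45, -25) 139 0.03 0.06 | (50, -70) 11 0.03 0.03 | (50, -65) 35 0.03 0.04 | (50, -60) 39 0.03 0.04 | (50, -55) 43 0.03 0.03 | (50, -50) 60 0.03 0.48 | (50, -45) 65 0.03 0.25 | (50, -40) 35 0.03 0.04 | (50, -35) 39 0.05 0.06 | (50, -30) 44 0.04 0.06 | (55, -70) 97 0.03 0.26 | (55, -65) 117 0.03 0.27 | (55, -60) 368 0.03 0.5 | (55, -55) 603 0.03 0.52 | (55, -50) 1030 0.03 0.52 | (55, -45) 370 0.03 0.48 | (55, -40) 67 0.03 0.2 | (60, -75) 31 0.03 0.29 | (60, -70) 135 0.03 0.29 | (60, -65) 176 0.03 0.42 | (60, -60) 347 0.03 0.43 | (60, -55) 289 0.03 0.52 | (60, -50) 633 0.03 0.52 | (60, -45) 970 0.03 0.5 | (60, -40) 47 0.03 0.04 | (65, -70) 44 0.03 0.04 | (65, -65) 58 0.03 0.04 | (65, -60) 52 0.03 0.04 | (65, -55) 70 0.03 0.13 | (65, -50) 292 0.03 0.52 | (65, -45) 950 0.03 0.51 | (65, -40) 42 0.03 0.04 | (70, -70) 12 0.03 0.04 | (70, -60) 53 0.03 0.04 | (70, -55) 51 0.03 0.04 | (70, -50) 100 0.03 0.51 | (70, -45) 343 0.03 0.51 | (70, -40) 58
[... 916 characters left out ...]
90, -30) 116 0.46 0.5 | (95, -80) 42 0.03 0.06 | (95, -65) 70 0.16 0.28 | (95, -60) 225 0.16 0.29 | (95, -55) 234 0.16 0.48 | (95, -50) 246 0.16 0.29 | (95, -45) 256 0.16 0.48 | (95, -40) 282 0.16 0.49 | (95, -35) 191 0.16 0.48 | (100, -65) 30 0.28 0.3 | (100, -60) 41 0.28 0.3 | (100, -55) 38 0.28 0.29 | (100, -50) 47 0.28 0.3 | (100, -45) 41 0.28 0.3 | (100, -40) 47 0.28 0.48 | (100, -35) 14 0.28 0.3 | (105, -90) 89 0.04 0.43 | (105, -85) 64 0.03 0.42 | (105, -80) 123 0.03 0.42 | (105, -75) 329 0.03 0.42 | (105, -70) 354 0.03 0.42 | (105, -65) 380 0.03 0.42 | (105, -60) 380 0.03 0.42 | (105, -55) 383 0.03 0.42 | (105, -50) 392 0.03 0.42 | (105, -45) 358 0.03 0.47 | (105, -40) 41 0.05 0.42 |
```

```bash
python3 -m jog '[{"dx":-60,"dy":-40},{"dx":-100,"dy":-60},{"dx":-130,"dy":-80,"spin":-7},{"dx":-170,"dy":-100,"spin":-14},{"dx":-200,"dy":-130,"spin":-20},{"dx":-240,"dy":-150,"spin":-25},{"dx":-270,"dy":-182,"spin":-25},{"dx":-280,"dy":-182,"spin":-25},{"dx":-280,"dy":-182,"spin":-25},{"dx":-280,"dy":-182,"spin":-25}]'
python3 - <<'E'
from h import *
shot('wrist','c'); print(get_state()['joint_positions'])
E
```

```text
[ 0.01410844  0.32166786 -0.07010032  1.45138659  0.02260846  1.37080145
 -0.0569175 ]$[0]: bad value
```

View pics/c.png

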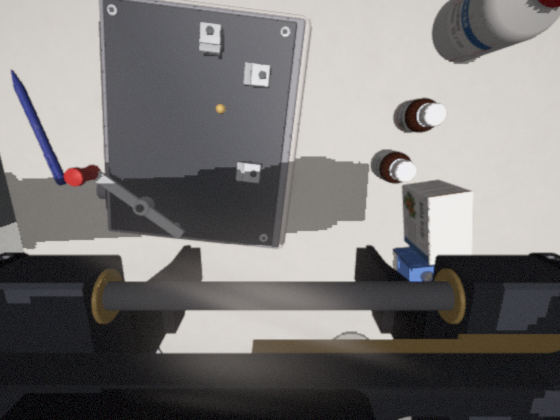

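The move was refused (all keys required), so the picture is the same as before: heater top-left, nothing new.

```bash
python3 -m jog '[{"claw":87,"dx":-40,"dy":-20,"dz":0,"spin":0},{"claw":87,"dx":-75,"dy":-45,"dz":0,"spin":-4},{"claw":87,"dx":-110,"dy":-65,"dz":0,"spin":-8},{"claw":87,"dx":-145,"dy":-90,"dz":0,"spin":-12},{"claw":87,"dx":-180,"dy":-110,"dz":0,"spin":-16},{"claw":87,"dx":-215,"dy":-135,"dz":0,"spin":-20},{"claw":87,"dx":-250,"dy":-155,"dz":0,"spin":-25},{"claw":87,"dx":-280,"dy":-182,"dz":0,"spin":-25},{"claw":87,"dx":-280,"dy":-182,"dz":0,"spin":-25},{"claw":87,"dx":-280,"dy":-182,"dz":0,"spin":-25},{"claw":87,"dx":-280,"dy":-182,"dz":0,"spin":-25}]' 20
python3 - <<'E'
from h import *
shot('wrist','c1'); print(get_state()['joint_positions'])
E
```

```text
time: 1.07
position: [0.4681, -0.2797, 0.2365]
tool_rot: [-1.689, -2.649, -0.001]
ft_force: [-0.1, 1.4, -0.3]
grip_width: 1.003
grip_force: 0.0
[ 0.40517034  0.09815748  0.08917542  1.71713506 -0.00987211  1.32680068
  0.93415183]
```

View pics/c1.png

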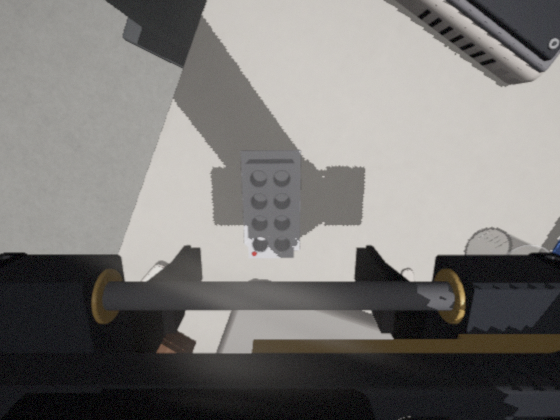

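Block seen at (271,205), tube holes up, red dot at (254,253): cut corner at -tool y, -tool x, so own x ≈ tool y and no half-turn is needed.

```bash
python3 - <<'E'
from h import *
f,d,K,T=load('c1'); W=cloud(d,K,T)
s=get_state(); Rm=R.from_rotvec(s['tool_rot']).as_matrix()
q=W[135:262,225:315].reshape(-1,3)
print(np.histogram(q[:,2],np.arange(-.01,.07,.005)))
P=(W-s['position'])@Rm   # tool frame
q=P[135:262,225:315].reshape(-1,3); zt=W[135:262,225:315].reshape(-1,3)[:,2]
t=q[(zt>.045)&(zt<.062)]; r=cv2.minAreaRect((t[:,:2]*1000).astype(np.float32)); print(r,len(t))
print(np.percentile(t[:,:2]*1000,[1,99],axis=0))
# rowwise edges for angle
c=[]
for x in np.arange(-20,60,5):
    y=t[abs(t[:,0]*1000-x)<2.5][:,1]*1000
    if len(y)>20: c.append((x,y.min(),y.max()))
c=np.array(c); print(c.round(1)); print([np.degrees(np.arctan(np.polyfit(c[:,0],c[:,i],1)[0])) for i in (1,2)])
E
```

```text
(array([   0,  170, 5289, 1270,  487,  147,  157,  138,  179,  165,  209,
        186, 2986,    0,    0]), array([-0.01 , -0.005,  0.   ,  0.005,  0.01 ,  0.015,  0.02 ,  0.025,
        0.03 ,  0.035,  0.04 ,  0.045,  0.05 ,  0.055,  0.06 ,  0.065]))
((-19.23772430419922, -9.773332595825195), (51.84971237182617, 108.33525085449219), 89.54750061035156) 3172
[[-72.51587598 -35.28115481]
 [ 34.67097978  16.18076757]]
[[-20.  -34.8  16. ]
 [-15.  -35.7  16. ]
 [-10.  -35.7  16. ]
 [ -5.  -35.4  15.9]
 [  0.  -35.3  15.8]
 [  5.  -35.2  15.8]
 [ 10.  -35.   15.8]
 [ 15.  -35.9  15.7]
 [ 20.  -35.8  15.6]
 [ 25.  -35.6  15.6]
 [ 30.  -35.5  15.5]
 [ 35.  -35.4  15.7]]
[np.float64(-0.2955064312984167), np.float64(-0.49650760017207207)]
```

```bash
python3 -m jog '[{"claw":87,"dx":-19,"dy":-10,"dz":30,"spin":-0.5},{"claw":87,"dx":-19,"dy":-10,"dz":70,"spin":-0.5},{"claw":87,"dx":-19,"dy":-10,"dz":110,"spin":-0.5},{"claw":87,"dx":-19,"dy":-10,"dz":150,"spin":-0.5},{"claw":87,"dx":-19,"dy":-10,"dz":180,"spin":-0.5},{"claw":87,"dx":-19,"dy":-10,"dz":195,"spin":-0.5},{"claw":87,"dx":-19,"dy":-10,"dz":202,"spin":-0.5},{"claw":87,"dx":-19,"dy":-10,"dz":202,"spin":-0.5},{"claw":45,"dx":-19,"dy":-10,"dz":202,"spin":-0.5},{"claw":45,"dx":-19,"dy":-10,"dz":202,"spin":-0.5},{"claw":45,"dx":-19,"dy":-10,"dz":202,"spin":-0.5},{"claw":45,"dx":-19,"dy":-10,"dz":202,"spin":-0.5},{"claw":45,"dx":-19,"dy":-10,"dz":202,"spin":-0.5},{"claw":45,"dx":-19,"dy":-10,"dz":202,"spin":-0.5},{"claw":45,"dx":-19,"dy":-10,"dz":202,"spin":-0.5}]' 45
python3 - <<'E'
from h import *
f,d,K,T=load('b'); W=cloud(d,K,T)
a=np.radians(-6.55); ex=np.array([np.cos(a),np.sin(a)]); ey=np.array([-ex[1],ex[0]])
o=np.array([.5684,.0654]); D=W[:,:,:2]-o; H=np.stack([D@ex,D@ey],-1)*1000
for (u,v,w) in [(210,36,25),(257,75,22),(249,170,22)]:
    sl=(slice(v-w,v+w),slice(u-w,u+w)); z=W[sl][:,:,2]; h=H[sl][z>.0818]; h2=H[sl][z>.075]
    print(len(h),h.min(0).round(1),h.max(0).round(1),h2.min(0).round(1),h2.max(0).round(1),np.nanmax(z))
# red handle, hub
red=(f[:,:,0]>120)&(f[:,:,1]<60)&(f[:,:,2]<60); red[:,120:]=0; red[:150]=0; red[200:]=0
p=W[red]; hr=H[red]; print('handle top',np.nanmax(p[:,2]), p[p[:,2]>.105].mean(0), hr[p[:,2]>.105].mean(0), hr[p[:,2]>.105].min(0),hr[p[:,2]>.105].max(0))
print('hub',H[208,142])
E
```

```text
time: 2.37
position: [0.4679, -0.3014, 0.0352]
tool_rot: [1.675, 2.655, 0.001]
ft_force: [0.7, 1.0, 1.0]
grip_width: 0.596
grip_force: 45.0
298 [ 4.4 72.6] [22.  94.5] [ 3.8 71.6] [22.4 95.2] 0.08631379482895463
274 [45.1 50.1] [67.  67.7] [43.8 49.9] [67.  67.9] 0.08612524773794011
193 [ 45.  -37.6] [ 67.  -19.9] [ 43.9 -37.9] [ 67.1 -19.8] 0.08613610025964841
handle top 0.11169169578551619 [0.47002682 0.02908178 0.10883761] [-93.5882417  -47.30261241] [-102.73089782  -53.14516513] [-86.16523311 -38.51610426]
hub [-43.71717952 -75.24366727]
```

```bash
python3 -m jog '[{"claw":45,"dx":0,"dy":0,"dz":-20,"spin":0},{"claw":45,"dx":0,"dy":0,"dz":-50,"spin":0},{"claw":45,"dx":0,"dy":0,"dz":-85,"spin":0},{"claw":45,"dx":0,"dy":0,"dz":-120,"spin":0},{"claw":45,"dx":10,"dy":10,"dz":-150,"spin":0},{"claw":45,"dx":35,"dy":30,"dz":-150,"spin":4},{"claw":45,"dx":60,"dy":52,"dz":-150,"spin":8},{"claw":45,"dx":85,"dy":74,"dz":-150,"spin":12},{"claw":45,"dx":110,"dy":96,"dz":-150,"spin":16},{"claw":45,"dx":138,"dy":120,"dz":-150,"spin":20},{"claw":45,"dx":165,"dy":143,"dz":-150,"spin":24},{"claw":45,"dx":193,"dy":167,"dz":-150,"spin":28},{"claw":45,"dx":220,"dy":190,"dz":-150,"spin":32},{"claw":45,"dx":245,"dy":211,"dz":-150,"spin":32},{"claw":45,"dx":265,"dy":229,"dz":-150,"spin":32},{"claw":45,"dx":280,"dy":241,"dz":-150,"spin":32},{"claw":45,"dx":288,"dy":248,"dz":-150,"spin":32},{"claw":45,"dx":288,"dy":248,"dz":-150,"spin":32},{"claw":45,"dx":288,"dy":248,"dz":-150,"spin":32},{"claw":45,"dx":288,"dy":248,"dz":-150,"spin":32}]' 55
python3 - <<'E'
from h import *
shot('wrist','d'); print(get_state()['ft_force'])
E
```

```text
time: 4.03
position: [0.5663, 0.0626, 0.1838]
tool_rot: [2.346, 2.089, -0.004]
ft_force: [-0.7, -0.5, -5.4]
grip_width: 0.592
grip_force: 55.0
[ 0.82526521  0.77566451 -5.8959613 ]
```

View pics/d.png

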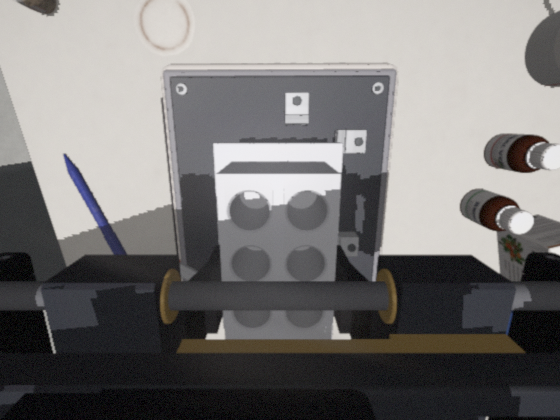

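Held block at (280,240), flange's left edge on row 143, left claw (297,107), back claw (352,140). Now relative offsets from this same picture.

```bash
python3 - <<'E'
from h import *
f,d,K,T=load('d'); W=cloud(d,K,T); s=get_state(); Rm=R.from_rotvec(s['tool_rot']).as_matrix()
P=(W-s['position'])@Rm*1000; z=W[:,:,2]
print('z tilt',Rm[:,2])
def ext(n,m): 
    p=P[m]; print(n,len(p),np.percentile(p,[2,50,98],axis=0)[:, :2].round(1).tolist(),'z',np.median(z[m]).round(4))
def box(u0,u1,v0,v1): 
    m=np.zeros(z.shape,bool); m[v0:v1,u0:u1]=1; return m
ext('flange',box(205,350,135,165)&(z>.13)&(z<.17))
ext('top',box(205,350,160,250)&(z>.19))
for n,b in (('Lclaw',(280,315,88,128)),('Bclaw',(335,372,125,160))):
    ext(n,box(*b)&(z>.081)&(z<.095))
pm=box(170,395,75,250)&(abs(z-.0675)<.004); p=P[pm][:,:2].astype(np.float32); print('plate z',np.median(z[pm]))
# plate left edge and back edge angle
for lo,hi in ((180,270),):
    rows=[]
    for x in np.arange(40,150,10):
        y=p[abs(p[:,0]-x)<4][:,1]; rows.append((x,y.min(),y.max()))
    r=np.array(rows); print(r.round(1)); print([np.degrees(np.arctan(np.polyfit(r[:,0],r[:,i],1)[0])) for i in (1,2)])
E
```

```text
z tilt [-0.00108357 -0.00160205 -0.99999813]
flange 2940 [[54.4, -34.0], [59.5, 0.2], [65.3, 34.7]] z 0.1545
top 7641 [[22.0, -24.6], [38.9, 0.3], [55.2, 25.6]] z 0.2004
Lclaw 581 [[76.6, 6.1], [88.9, 14.3], [98.0, 22.9]] z 0.0821
Bclaw 501 [[54.0, 47.0], [63.3, 59.4], [70.7, 67.8]] z 0.0821
plate z 0.06595028063915648Traceback (most recent call last):
  File "<stdin>", line 18, in <module>
    return umr_minimum(a, axis, None, out, keepdims, initial, where)
ValueError: zero-size array to reduction operation minimum which has no identity
```

```bash
python3 -m jog '[{"claw":45,"dx":1,"dy":0,"dz":25,"spin":0},{"claw":45,"dx":1,"dy":0,"dz":50,"spin":0},{"claw":45,"dx":1,"dy":0,"dz":65,"spin":0},{"claw":45,"dx":1,"dy":0,"dz":72,"spin":0},{"claw":45,"dx":1,"dy":0,"dz":72,"spin":0},{"claw":45,"dx":1,"dy":0,"dz":72,"spin":0}]'
python3 -m jog '[{"claw":45,"dx":0,"dy":0,"dz":2,"spin":0},{"claw":45,"dx":0,"dy":0,"dz":4,"spin":0},{"claw":45,"dx":0,"dy":0,"dz":4,"spin":0},{"claw":45,"dx":0,"dy":0,"dz":4,"spin":0}]'
python3 -m jog '[{"claw":45,"dx":0,"dy":0,"dz":1,"spin":0},{"claw":45,"dx":0,"dy":0,"dz":2,"spin":0},{"claw":45,"dx":0,"dy":0,"dz":2,"spin":0},{"claw":45,"dx":0,"dy":0,"dz":2,"spin":0}]'
```

```text
time: 4.58
position: [0.5673, 0.0652, 0.1131]
tool_rot: [2.345, 2.09, 0.001]
ft_force: [0.4, 0.1, -5.3]
grip_width: 0.589
grip_force: 55.0
time: 4.92
position: [0.5673, 0.0663, 0.1091]
tool_rot: [2.343, 2.092, 0.001]
ft_force: [0.3, -0.4, -5.9]
grip_width: 0.593
grip_force: 55.0
time: 5.25
position: [0.5674, 0.0662, 0.1072]
tool_rot: [2.343, 2.091, 0.001]
ft_force: [-0.7, -1.2, -1.2]
grip_width: 0.591
grip_force: 55.0
```

```bash
python3 -m jog '[{"claw":45,"dx":0,"dy":0,"dz":1,"spin":0},{"claw":45,"dx":0,"dy":0,"dz":2,"spin":0},{"claw":45,"dx":0,"dy":0,"dz":2,"spin":0},{"claw":45,"dx":0,"dy":0,"dz":2,"spin":0}]'
python3 -m jog '[{"claw":45,"dx":0,"dy":0,"dz":1,"spin":0},{"claw":45,"dx":0,"dy":0,"dz":1,"spin":0},{"claw":45,"dx":0,"dy":0,"dz":1,"spin":0}]'
python3 -m jog '[{"claw":45,"dx":0,"dy":0,"dz":1,"spin":0},{"claw":45,"dx":0,"dy":0,"dz":1,"spin":0},{"claw":45,"dx":0,"dy":0,"dz":1,"spin":0}]'
```

```text
time: 5.58
position: [0.5673, 0.0662, 0.1049]
tool_rot: [2.343, 2.091, 0.001]
ft_force: [-1.0, -1.2, -0.6]
grip_width: 0.593
grip_force: 55.0
time: 5.83
position: [0.5673, 0.0662, 0.1038]
tool_rot: [2.343, 2.092, 0.001]
ft_force: [-0.0, -0.2, 0.2]
grip_width: 0.592
grip_force: 55.0
time: 6.08
position: [0.5673, 0.0663, 0.1032]
tool_rot: [2.343, 2.092, 0.001]
ft_force: [-1.5, -2.0, 4.5]
grip_width: 0.596
grip_force: 55.0
```

```bash
python3 -m jog '[{"claw":45,"dx":0,"dy":0,"dz":0.6,"spin":0},{"claw":45,"dx":0,"dy":0,"dz":0.6,"spin":0},{"claw":45,"dx":0,"dy":0,"dz":0.6,"spin":0}]'
python3 - <<'E'
from h import *
s=get_state();print(s['ft_force'],s['torque'],s['position'],R.from_rotvec(s['tool_rot']).as_matrix()[:,2])
E
```

```text
time: 6.33
position: [0.5673, 0.0663, 0.1032]
tool_rot: [2.343, 2.092, 0.001]
ft_force: [-2.3, -1.3, 8.2]
grip_width: 0.589
grip_force: 55.0
[-2.31924681 -1.32847525  8.22780793] [-0.28880674  0.50947975 -0.06695577] [0.5673034  0.06630807 0.10316907] [ 1.00861415e-03 -1.11006833e-04 -9.99999485e-01]
```

```bash
python3 -m jog '[{"claw":45,"dx":0,"dy":2,"dz":0,"spin":0},{"claw":45,"dx":0,"dy":4,"dz":0,"spin":0},{"claw":45,"dx":0,"dy":6,"dz":0,"spin":0},{"claw":45,"dx":0,"dy":8,"dz":0,"spin":0},{"claw":45,"dx":0,"dy":8,"dz":0,"spin":0},{"claw":45,"dx":0,"dy":8,"dz":0,"spin":0}]'
python3 -m jog '[{"claw":45,"dx":0,"dy":1.5,"dz":0,"spin":0},{"claw":45,"dx":0,"dy":3,"dz":0,"spin":0},{"claw":45,"dx":0,"dy":4.5,"dz":0,"spin":0},{"claw":45,"dx":0,"dy":6,"dz":0,"spin":0},{"claw":45,"dx":0,"dy":6,"dz":0,"spin":0}]'
```

```text
time: 6.83
position: [0.5715, 0.0663, 0.1035]
tool_rot: [-2.339, -2.09, 0.008]
ft_force: [-14.6, -0.2, 17.7]
grip_width: 0.591
grip_force: 55.0
time: 7.25
position: [0.5774, 0.0662, 0.1035]
tool_rot: [-2.338, -2.09, 0.008]
ft_force: [-13.1, 0.2, 16.0]
grip_width: 0.594
grip_force: 55.0
```

```bash
python3 -m jog '[{"claw":45,"dx":0,"dy":0.5,"dz":-1,"spin":0},{"claw":45,"dx":0,"dy":2,"dz":-1,"spin":0},{"claw":45,"dx":0,"dy":3,"dz":-1,"spin":0},{"claw":45,"dx":0,"dy":3,"dz":-1,"spin":0}]'
python3 - <<'E'
from h import *
s=get_state();print(s['ft_force'],s['torque'],s['position'],R.from_rotvec(s['tool_rot']).as_matrix().round(4).tolist())
E
```

```text
time: 7.58
position: [0.5809, 0.0658, 0.1035]
tool_rot: [-2.339, -2.09, 0.007]
ft_force: [-9.4, 1.5, 11.6]
grip_width: 0.598
grip_force: 55.0
[-9.36473231  1.48600975 11.60884085] [0.17763899 2.15548457 0.0059418 ] [0.58090082 0.0657682  0.10345367] [[0.1118, 0.9937, -0.0064], [0.9937, -0.1118, 0.0009], [0.0001, -0.0064, -1.0]]
```

```bash
python3 -m jog '[{"claw":45,"dx":2,"dy":-1.5,"dz":0,"spin":0},{"claw":45,"dx":4,"dy":-1.5,"dz":0,"spin":0},{"claw":45,"dx":6,"dy":-1.5,"dz":0,"spin":0},{"claw":45,"dx":8,"dy":-1.5,"dz":0,"spin":0},{"claw":45,"dx":8,"dy":-1.5,"dz":0,"spin":0}]'
python3 -m jog '[{"claw":45,"dx":1.5,"dy":0,"dz":0,"spin":0},{"claw":45,"dx":3,"dy":0,"dz":0,"spin":0},{"claw":45,"dx":4.5,"dy":0,"dz":0,"spin":0},{"claw":45,"dx":6,"dy":0,"dz":0,"spin":0},{"claw":45,"dx":6,"dy":0,"dz":0,"spin":0}]'
```

```text
time: 8.0
position: [0.5832, 0.07, 0.1032]
tool_rot: [2.344, 2.089, -0.004]
ft_force: [-2.3, -4.7, 5.8]
grip_width: 0.593
grip_force: 55.0
time: 8.42
position: [0.5838, 0.0739, 0.1034]
tool_rot: [2.344, 2.086, -0.007]
ft_force: [-2.7, -7.0, 6.7]
grip_width: 0.593
grip_force: 55.0
```

```bash
python3 -m jog '[{"claw":45,"dx":1,"dy":0,"dz":0,"spin":0},{"claw":45,"dx":2,"dy":0,"dz":0,"spin":0},{"claw":45,"dx":3,"dy":0,"dz":0,"spin":0},{"claw":45,"dx":3,"dy":0,"dz":0,"spin":0}]'
python3 -m jog '[{"claw":45,"dx":1,"dy":0,"dz":0,"spin":0},{"claw":45,"dx":2,"dy":0,"dz":0,"spin":0},{"claw":45,"dx":2,"dy":0,"dz":0,"spin":0}]'
python3 - <<'E'
from h import *
s=get_state();print(s['torque'],R.from_rotvec(s['tool_rot']).as_matrix().round(4).tolist())
E
```

```text
time: 8.75
position: [0.5841, 0.0764, 0.1034]
tool_rot: [2.344, 2.086, -0.007]
ft_force: [-3.2, -8.8, 6.8]
grip_width: 0.593
grip_force: 55.0
time: 9.0
position: [0.5843, 0.0776, 0.1034]
tool_rot: [2.344, 2.085, -0.009]
ft_force: [-4.1, -10.1, 7.8]
grip_width: 0.599
grip_force: 55.0
[-2.17585485  0.75508383 -0.02074205] [[0.1166, 0.9932, -0.0015], [0.9932, -0.1166, -0.0071], [-0.0072, -0.0007, -1.0]]
```

```bash
python3 -m jog '[{"claw":45,"dx":1,"dy":0,"dz":0,"spin":0},{"claw":45,"dx":2,"dy":0,"dz":0,"spin":0},{"claw":45,"dx":2,"dy":0,"dz":0,"spin":0}]'
python3 -m jog '[{"claw":45,"dx":1,"dy":0,"dz":0,"spin":0},{"claw":45,"dx":1.5,"dy":0,"dz":0,"spin":0},{"claw":45,"dx":1.5,"dy":0,"dz":0,"spin":0}]'
```

```text
time: 9.25
position: [0.5843, 0.0776, 0.1036]
tool_rot: [2.344, 2.083, -0.013]
ft_force: [-5.9, -13.8, 9.9]
grip_width: 0.596
grip_force: 55.0
time: 9.5
position: [0.5843, 0.0777, 0.1037]
tool_rot: [2.344, 2.082, -0.015]
ft_force: [-5.9, -15.9, 12.1]
grip_width: 0.593
grip_force: 55.0
```

```bash
python3 -m jog '[{"claw":45,"dx":-3,"dy":0,"dz":0,"spin":0},{"claw":45,"dx":-3,"dy":1,"dz":0,"spin":0},{"claw":45,"dx":-3,"dy":2,"dz":0,"spin":0},{"claw":45,"dx":-3,"dy":2,"dz":0,"spin":0}]'
python3 -m jog '[{"claw":45,"dx":0,"dy":1,"dz":0,"spin":0},{"claw":45,"dx":0,"dy":1.5,"dz":0,"spin":0},{"claw":45,"dx":0,"dy":1.5,"dz":0,"spin":0}]'
python3 - <<'E'
from h import *
shot('wrist','e')
s=get_state();print(s['torque'],R.from_rotvec(s['tool_rot']).as_matrix().round(4).tolist())
E
```

```text
time: 9.83
position: [0.5844, 0.0775, 0.1035]
tool_rot: [2.346, 2.087, -0.015]
ft_force: [-10.3, -11.3, 11.7]
grip_width: 0.593
grip_force: 55.0
time: 10.08
position: [0.5846, 0.0774, 0.1035]
tool_rot: [2.346, 2.088, -0.018]
ft_force: [-13.6, -11.1, 15.4]
grip_width: 0.593
grip_force: 55.0
[-2.22166457  2.77337045  0.27777276] [[0.1159, 0.9932, -0.0085], [0.9932, -0.1159, -0.0081], [-0.009, -0.0075, -0.9999]]
```

View pics/e.png

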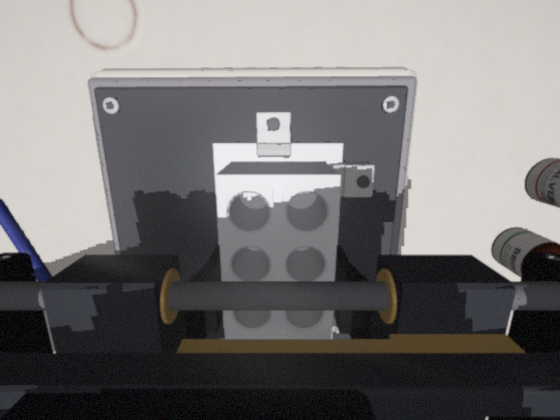

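Block at (280,240) with its flange edge (row 143) under the left claw's lip (rows 143–157) and under the back claw at (350,180). Measure the overlaps.

```bash
python3 - <<'E'
from h import *
f,d,K,T=load('e'); W=cloud(d,K,T); s=get_state(); Rm=R.from_rotvec(s['tool_rot']).as_matrix()
P=(W-s['position'])@Rm*1000; z=W[:,:,2]
def box(u0,u1,v0,v1): 
    m=np.zeros(z.shape,bool); m[v0:v1,u0:u1]=1; return m
def ext(n,m):
    p=P[m]; print(n,len(p),p.min(0)[:2].round(1),p.max(0)[:2].round(1),np.percentile(p,[2,98],axis=0)[:,:2].round(1).tolist(),z[m].min().round(4),np.median(z[m]).round(4))
ext('flangeL',box(205,250,135,165)&(z>.071)&(z<.08))
ext('flangeR',box(300,350,135,162)&(z>.071)&(z<.08))
ext('flangeBk',box(335,350,190,240)&(z>.071)&(z<.08))
ext('top',box(205,350,160,250)&(z>.11))
ext('Lclaw',box(250,297,105,165)&(z>.0815)&(z<.095))
ext('Bclaw',box(330,385,155,205)&(z>.0815)&(z<.095))
# columns of profile through left claw and back claw
for u in (262,274,284): print(u,[(v,P[v,u,0].round(1),round(float(z[v,u])*1000,1)) for v in range(108,166,3)])
for v in (175,180,188): print(v,[(u,P[v,u,1].round(1),round(float(z[v,u])*1000,1)) for u in range(330,385,3)])
E
```

```text
flangeL 788 [ 53.4 -35.5] [ 65.4 -14.9] [[53.9, -34.9], [65.3, -15.2]] 0.071 0.0744
flangeR 843 [54.9 13. ] [65.4 36.6] [[55.2, 13.2], [65.3, 35.8]] 0.0711 0.074
flangeBk 47 [ 8.3 34.7] [39.8 36.5] [[9.0, 34.8], [38.8, 36.5]] 0.0726 0.0741
top 7554 [ 20.7 -25.8] [55.2 26.7] [[22.0, -24.6], [55.0, 25.7]] 0.11 0.1201
Lclaw 1062 [ 55.  -13.8] [80.8 10.4] [[55.2, -10.4], [80.8, 7.0]] 0.0815 0.0824
Bclaw 804 [36.8 29.8] [54.5 52.1] [[37.0, 32.8], [54.0, 51.6]] 0.0815 0.0823
262 [(108, np.float64(83.6), 65.2), (111, np.float64(81.9), 65.6), (114, np.float64(79.8), 82.8), (117, np.float64(78.3), 83.2), (120, np.float64(76.9), 82.3), (123, np.float64(75.4), 82.0), (126, np.float64(73.9), 82.3), (129, np.float64(72.4), 82.4), (132, np.float64(70.9), 81.3), (135, np.float64(69.4), 82.8), (138, np.float64(67.9), 81.6), (141, np.float64(66.4), 81.9), (144, np.float64(64.7), 80.1), (147, np.float64(63.2), 80.0), (150, np.float64(61.7), 82.0), (153, np.float64(60.3), 83.4), (156, np.float64(58.3), 78.5), (159, np.float64(56.3), 74.4), (162, np.float64(55.1), 79.0), (165, np.float64(55.4), 94.1)]
2
[... 2341 characters left out ...]
4), 66.0), (378, np.float64(60.2), 65.8), (381, np.float64(61.8), 66.4), (384, np.float64(63.8), 65.8)]
188 [(330, np.float64(22.7), 120.4), (333, np.float64(23.9), 120.5), (336, np.float64(25.3), 119.9), (339, np.float64(34.6), 80.0), (342, np.float64(36.1), 80.7), (345, np.float64(37.6), 81.4), (348, np.float64(38.9), 82.6), (351, np.float64(40.8), 81.4), (354, np.float64(42.3), 82.2), (357, np.float64(44.0), 81.7), (360, np.float64(45.6), 82.0), (363, np.float64(47.3), 81.5), (366, np.float64(48.9), 81.6), (369, np.float64(50.1), 83.1), (372, np.float64(56.9), 66.4), (375, np.float64(59.0), 65.3), (378, np.float64(60.6), 66.0), (381, np.float64(62.3), 66.1), (384, np.float64(64.4), 65.3)]
```

Both flange edges are at the stops (claw backs minus 16 mm: 64.8 vs 65.3, 36.1 vs 36.5): home. Relax and release.

```bash
python3 -m jog '[{"claw":45,"dx":-1.5,"dy":-1.5,"dz":-0.5,"spin":0},{"claw":45,"dx":-1.5,"dy":-1.5,"dz":-0.5,"spin":0},{"claw":70,"dx":-1.5,"dy":-1.5,"dz":-0.5,"spin":0},{"claw":70,"dx":-1.5,"dy":-1.5,"dz":-0.5,"spin":0},{"claw":70,"dx":-1.5,"dy":-1.5,"dz":-0.5,"spin":0},{"claw":70,"dx":-3,"dy":-3,"dz":-0.5,"spin":0},{"claw":70,"dx":-5,"dy":-3,"dz":-0.5,"spin":0},{"claw":70,"dx":-5,"dy":-3,"dz":-10,"spin":0},{"claw":70,"dx":-5,"dy":-3,"dz":-35,"spin":0},{"claw":70,"dx":-5,"dy":-3,"dz":-70,"spin":0},{"claw":70,"dx":-40,"dy":-10,"dz":-100,"spin":0},{"claw":70,"dx":-80,"dy":-30,"dz":-120,"spin":0},{"claw":70,"dx":-110,"dy":-40,"dz":-130,"spin":0},{"claw":70,"dx":-110,"dy":-40,"dz":-130,"spin":0},{"claw":70,"dx":-110,"dy":-40,"dz":-130,"spin":0}]' 20
python3 - <<'E'
from h import *
shot('wrist','g')
E
```

```text
time: 11.38
position: [0.536, -0.0245, 0.2355]
tool_rot: [2.347, 2.083, 0.004]
ft_force: [0.6, 0.2, -0.0]
grip_width: 0.807
grip_force: 0.0
```

View pics/g.png

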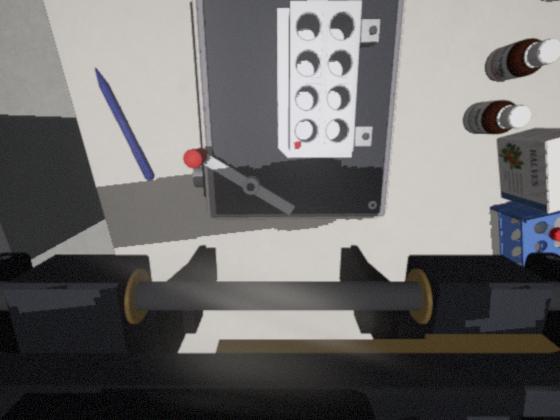

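Block seated against claws at (370,30) and (363,135), red dot (297,145) towards the latch; latch pivot (251,186), handle top (193,158).

```bash
python3 - <<'E'
from h import *
f,d,K,T=load('g'); W=cloud(d,K,T); s=get_state(); Rm=R.from_rotvec(s['tool_rot']).as_matrix()
P=(W-s['position'])@Rm*1000; z=W[:,:,2]
def box(u0,u1,v0,v1): 
    m=np.zeros(z.shape,bool); m[v0:v1,u0:u1]=1; return m
def ext(n,m):
    p=P[m]; print(n,len(p),p.min(0).round(1),p.max(0).round(1),np.percentile(p,[3,97],axis=0)[:,:2].round(1).tolist(),z[m].max().round(4))
red=(f[:,:,0]>120)&(f[:,:,1]<70)&(f[:,:,2]<70)
ext('handle',red&box(175,215,140,175)&(z>.104))
ext('hub',box(243,259,178,194)&(z>.08))
ext('Bclaw2',box(352,385,115,155)&(z>.0815)&(z<.095))
ext('Bclaw1',box(357,390,10,50)&(z>.0815)&(z<.095))
ext('top',box(280,365,0,165)&(z>.117))
ext('flange',box(265,352,5,165)&(z>.071)&(z<.08))
t=P[box(280,365,0,165)&(z>.117)]; print(cv2.minAreaRect(t[:,:2].astype(np.float32)))
# toe/hub pts
E
```

```text
handle 48 [ 36.6 -79.  123.5] [ 51.3 -65.2 128.6] [[37.4, -74.5], [51.2, -65.3]] 0.1106
hub 235 [  7.1 -32.8 146.9] [ 22.4 -17.9 154.2] [[7.6, -32.5], [22.2, -18.1]] 0.0873
Bclaw2 260 [ 53.1  72.6 149. ] [ 70.4  88.5 153. ] [[53.2, 73.2], [69.7, 87.9]] 0.0855
Bclaw1 340 [140.2  72.3 149. ] [158.   88.4 153.1] [[141.3, 72.8], [157.8, 87.6]] 0.0856
top 6825 [ 50.9  10.4 111.2] [159.6  62.7 117.5] [[54.1, 11.4], [157.1, 61.4]] 0.1233
flange 2003 [ 41.2   0.4 154.4] [168.7  72.1 162.4] [[42.4, 1.0], [165.3, 62.2]] 0.08
((105.27964782714844, 36.53911590576172), (108.7990951538086, 52.290199279785156), 0.07394392043352127)
```

```bash
python3 -m jog '[{"claw":50,"dx":20,"dy":-30,"dz":20,"spin":0},{"claw":50,"dx":44,"dy":-60,"dz":40,"spin":0},{"claw":50,"dx":44,"dy":-72,"dz":70,"spin":0},{"claw":50,"dx":44,"dy":-72,"dz":100,"spin":0},{"claw":50,"dx":44,"dy":-72,"dz":122,"spin":0},{"claw":50,"dx":44,"dy":-72,"dz":133,"spin":0},{"claw":50,"dx":44,"dy":-72,"dz":133,"spin":0},{"claw":50,"dx":44,"dy":-72,"dz":133,"spin":0},{"claw":8,"dx":44,"dy":-72,"dz":133,"spin":0},{"claw":8,"dx":44,"dy":-72,"dz":133,"spin":0},{"claw":8,"dx":44,"dy":-72,"dz":133,"spin":0},{"claw":8,"dx":44,"dy":-72,"dz":133,"spin":0},{"claw":8,"dx":44,"dy":-72,"dz":133,"spin":0},{"claw":8,"dx":44,"dy":-72,"dz":133,"spin":0},{"claw":8,"dx":44,"dy":-72,"dz":133,"spin":0}]' 15
python3 - <<'E'
import numpy as np
a0=np.radians(148);c=lambda a:56*np.array([np.sin(a),np.cos(a)])
for k in range(0,95,5): print(k,(c(a0+np.radians(k))-c(a0)).round(1))
E
```

```text
time: 12.68
position: [0.4684, 0.0308, 0.1001]
tool_rot: [-2.343, -2.091, 0.002]
ft_force: [-4.0, 1.7, 4.9]
grip_width: 0.183
grip_force: 15.0
0 [0. 0.]
5 [-4.3 -2.4]
10 [-8.7 -4.4]
15 [-13.3  -6.1]
20 [-18.   -7.3]
25 [-22.9  -8.1]
30 [-27.7  -8.5]
35 [-32.6  -8.4]
40 [-37.5  -8. ]
45 [-42.3  -7.1]
50 [-47.   -5.8]
55 [-51.6  -4.1]
60 [-56.  -2.]
65 [-60.2   0.5]
70 [-64.2   3.4]
75 [-67.9   6.5]
80 [-71.3  10. ]
85 [-74.4  13.8]
90 [-77.2  17.8]
```

```bash
python3 -m jog '[{"claw":8,"dx":-4,"dy":-2.5,"dz":-2,"spin":-5},{"claw":8,"dx":-9,"dy":-4.5,"dz":-2,"spin":-10},{"claw":8,"dx":-13,"dy":-6,"dz":-2,"spin":-15},{"claw":8,"dx":-18,"dy":-7.5,"dz":-2,"spin":-20},{"claw":8,"dx":-23,"dy":-8,"dz":-2,"spin":-25},{"claw":8,"dx":-28,"dy":-8.5,"dz":-2,"spin":-30},{"claw":8,"dx":-28,"dy":-8.5,"dz":-2,"spin":-30},{"claw":8,"dx":-28,"dy":-8.5,"dz":-2,"spin":-30}]'
python3 - <<'E'
from h import *
print(get_state()['joint_positions'])
E
```

```text
time: 13.35
position: [0.4566, 0.0031, 0.1006]
tool_rot: [-1.725, -2.624, 0.003]
ft_force: [0.6, -0.2, -11.8]
grip_width: 0.178
grip_force: 15.1
[ 0.07449593  0.03757901 -0.142113    2.06868476  0.00698271  1.03795396
  0.33636428]
```

```bash
python3 -m jog '[{"claw":8,"dx":-4,"dy":-2.5,"dz":1.5,"spin":-5},{"claw":8,"dx":-9,"dy":-4.5,"dz":1.5,"spin":-10},{"claw":8,"dx":-13,"dy":-6,"dz":1.5,"spin":-15},{"claw":8,"dx":-18,"dy":-7.5,"dz":1.5,"spin":-20},{"claw":8,"dx":-23,"dy":-8,"dz":1.5,"spin":-25},{"claw":8,"dx":-28,"dy":-8.5,"dz":1.5,"spin":-30},{"claw":8,"dx":-28,"dy":-8.5,"dz":1.5,"spin":-30},{"claw":8,"dx":-28,"dy":-8.5,"dz":1.5,"spin":-30}]'
python3 -m jog '[{"claw":8,"dx":-4,"dy":-2.5,"dz":0,"spin":-5},{"claw":8,"dx":-9,"dy":-4.5,"dz":0,"spin":-10},{"claw":8,"dx":-13,"dy":-6,"dz":0,"spin":-15},{"claw":8,"dx":-13,"dy":-6,"dz":0,"spin":-15},{"claw":8,"dx":-13,"dy":-6,"dz":0,"spin":-15}]'
```

```text
time: 14.02
position: [0.4606, -0.0257, 0.1004]
tool_rot: [-0.989, -2.981, 0.002]
ft_force: [-1.8, -1.7, -3.4]
grip_width: 0.187
grip_force: 15.2
time: 14.43
position: [0.4678, -0.0381, 0.1004]
tool_rot: [-0.593, -3.085, 0.001]
ft_force: [0.1, -2.6, -3.2]
grip_width: 0.183
grip_force: 15.2
```

```bash
python3 -m jog '[{"claw":8,"dx":-4,"dy":-2.5,"dz":0,"spin":-5},{"claw":8,"dx":-9,"dy":-4.5,"dz":0,"spin":-10},{"claw":8,"dx":-9,"dy":-4.5,"dz":0,"spin":-10}]'
python3 - <<'E'
from h import *
shot('wrist','k')
E
```

```text
time: 14.68
position: [0.4706, -0.0398, 0.0997]
tool_rot: [-0.311, -3.115, -0.01]
ft_force: [-12.1, 11.4, 5.0]
grip_width: 0.179
grip_force: 15.0
```

View pics/k.png

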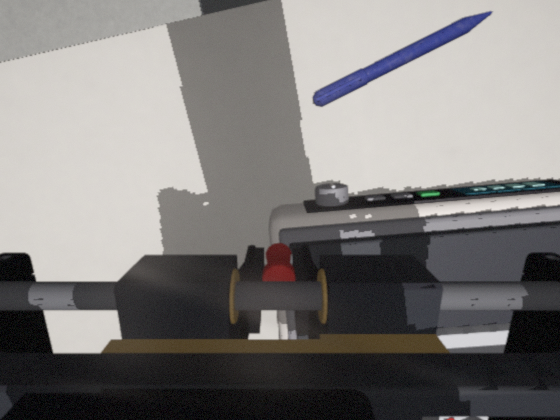

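The handle hit its stop at ~224° in the heater frame, i.e. front right as expected; picture shows the post held at (279,265). Release and verify.

```bash
python3 -m jog '[{"claw":8,"dx":2,"dy":1.5,"dz":0,"spin":3},{"claw":50,"dx":2,"dy":1.5,"dz":0,"spin":3},{"claw":50,"dx":2,"dy":1.5,"dz":0,"spin":3},{"claw":50,"dx":2,"dy":1.5,"dz":0,"spin":3},{"claw":50,"dx":2,"dy":1.5,"dz":0,"spin":3},{"claw":50,"dx":2,"dy":1.5,"dz":-15,"spin":3},{"claw":50,"dx":2,"dy":1.5,"dz":-45,"spin":3},{"claw":50,"dx":2,"dy":1.5,"dz":-85,"spin":8},{"claw":50,"dx":2,"dy":5,"dz":-120,"spin":15},{"claw":50,"dx":2,"dy":20,"dz":-135,"spin":22},{"claw":50,"dx":2,"dy":40,"dz":-135,"spin":29},{"claw":50,"dx":2,"dy":40,"dz":-135,"spin":36},{"claw":50,"dx":2,"dy":40,"dz":-135,"spin":43},{"claw":50,"dx":2,"dy":40,"dz":-135,"spin":50},{"claw":50,"dx":2,"dy":40,"dz":-135,"spin":57},{"claw":50,"dx":2,"dy":40,"dz":-135,"spin":64},{"claw":50,"dx":2,"dy":40,"dz":-135,"spin":71},{"claw":50,"dx":2,"dy":40,"dz":-135,"spin":78},{"claw":50,"dx":2,"dy":40,"dz":-135,"spin":85},{"claw":50,"dx":2,"dy":40,"dz":-135,"spin":85}]'
python3 -m jog '[{"claw":50,"dx":-30,"dy":20,"dz":0,"spin":0},{"claw":50,"dx":-50,"dy":40,"dz":0,"spin":0},{"claw":50,"dx":-50,"dy":40,"dz":0,"spin":0},{"claw":50,"dx":-50,"dy":40,"dz":0,"spin":0}]'
python3 - <<'E'
from h import *
shot('wrist','m')
E
```

```text
time: 16.4
position: [0.4812, -0.0062, 0.236]
tool_rot: [2.348, 2.086, 0.002]
ft_force: [-0.3, 0.2, -0.2]
grip_width: 0.57
grip_force: 0.0
time: 16.73
position: [0.5152, -0.0617, 0.2354]
tool_rot: [2.345, 2.091, 0.0]
ft_force: [-0.5, 0.6, 0.2]
grip_width: 0.578
grip_force: 0.0
```

View pics/m.png

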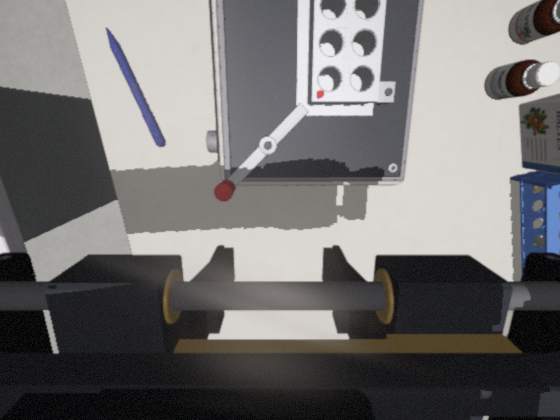

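Toe runs from hub (268,145) to (305,107) over the cut corner at about 45°, block still against claw (388,90). A numeric check.

```bash
python3 - <<'E'
from h import *
f,d,K,T=load('m'); W=cloud(d,K,T); s=get_state(); Rm=R.from_rotvec(s['tool_rot']).as_matrix()
P=(W-s['position'])@Rm*1000; z=W[:,:,2]
m=np.zeros(z.shape,bool); m[100:182,228:312]=1
m&=(z>.0755)&(z<.082)
m2=np.zeros(z.shape,bool); m2[105:140,275:303]=1
q=P[m&m2][:,:2].astype(np.float32); l=cv2.fitLine(q,cv2.DIST_HUBER,0,.01,.01).ravel(); print(len(q),'toe angle from heater x',np.degrees(np.arctan2(l[0],l[1])))
m3=np.zeros(z.shape,bool); m3[150:178,238:262]=1
q=P[m&m3][:,:2].astype(np.float32); l=cv2.fitLine(q,cv2.DIST_HUBER,0,.01,.01).ravel(); print(len(q),'bar angle',np.degrees(np.arctan2(l[0],l[1])))
b=np.zeros(z.shape,bool); b[0:110,300:384]=1; p=P[b&(z>.117)]; print('body',p.min(0),p.max(0),np.polyfit(p[:,0],p[:,1],1))
print('top plane z fit',np.linalg.lstsq(np.c_[p[:,:2],np.ones(len(p))],W[b&(z>.117)][:,2]*1000,rcond=None)[0])
b[:]=0; b[75:108,375:402]=1; p=P[b&(z>.0815)&(z<.095)]; print('claw',p.min(0),p.max(0))
E
```

```text
420 toe angle from heater x 48.166107
328 bar angle 48.830112
body [ 91.04160018  27.7550977  112.39948887] [161.35514118  80.21027401 118.38007496] [3.77954975e-03 5.35217070e+01]
top plane z fit [4.32039449e-03 5.94293491e-03 1.19415728e+02]
claw [ 92.55438837  90.50791783 148.78860315] [110.26132233 105.71475427 153.89744864]
```

```bash
python3 -c "
from bench import *
print(close_job())"
```

```text
the job is handed in; nothing more can be done
None
```

I fitted the tube block on the heater, pressed flat and home against the back and left claws. I swung the latch to its stop and handed the job in at about 17 s; no verdict came back. The last picture showed the toe over the cut corner and the block still home at the back; I last measured the left claw just before letting go.

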